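# Push the spectacle case and soap dish back along the dressing-table ledge

## Task

Tidy the dressing table by pushing with the fingertips: push the black spectacle case back until its long side lies flush against the low wooden ledge, and along it until its end butts against the stop that juts out at one end of the ledge, so it sits snug in the corner; push the white soap dish back until its long side lies flush against the same ledge, beside the case. Only push them along the table top, do not pick up, lift or tip them, and leave everything else where it is, the lipstick carousel unturned.

Things in the scene. Friction and masses are not known exactly. Their poses are not given: they have to be found in the camera images.
- ledge: fixed L-shaped dark wooden ledge, 25 mm high. Origin: on the table, on its front face (towards the robot). +x points away from the robot, square into the face; +y along the face to the robot's left. Face spans y -290 to +250 mm, 18 mm thick behind it. At its left end the raised stop (y 250 to 268 mm, same height) comes 100 mm towards the robot (x -100 to 0).
- ledge_corner (a point): inside corner of the ledge on the table, where its front face meets the inner face of the stop; axes as ledge
- case: loose black plastic spectacle case, closed, a box 62 mm (x) by 160 mm (y, long axis) by 40 mm high, edges slightly rounded, about 0.13 kg, slides easily. Origin: centre of underside. Starts flat on the table in front of the ledge, at an angle. Snug in the corner its centre is 31 mm from the ledge face and 80 mm from the stop.
- dish: loose white porcelain soap dish, open on top, 75 mm (x) by 110 mm (y, long axis) by 28 mm high, corners rounded at 15 mm (long sides flat over their middle 80 mm), about 0.22 kg. Origin: centre of underside. Starts flat in front of the ledge, right (-y) of the case, at an angle; flush, its centre is 37.5 mm from the ledge face.
- carousel_rim (a point): bystander: point on the rim of the lipstick carousel's turning top (fixed base disc 144 mm across, whole 145 mm high, turns freely on its upright axis); this point is 68 mm from the axis and 22 mm above the table, +x of its frame points outward from the axis. Leave unturned.
- bangle_a: bystander: loose glass bangle lying flat, 68 mm across, 7 mm high; origin centre of underside
- bangle_b: bystander: the second bangle, same shape, lying on the first; origin centre of underside
- clip: bystander: loose chrome hair clip lying flat, 55 mm (x) by 14 mm by 10 mm high; origin centre of underside
- perfume: bystander: loose amber glass bottle, 48 mm across, 100 mm high, behind the ledge; origin centre of underside
- cream: bystander: loose low white jar, 60 mm across, 50 mm high, behind the ledge; origin centre of underside
- varnish: bystander: loose small bottle, 28 mm across, 62 mm high, behind the ledge; origin centre of underside
- comb: bystander: loose wooden comb lying flat, 150 mm long (y), 37 mm wide (from x = -29 to +8 mm), 6 mm high, right of the dish; origin under the middle of its back

How it is judged:
At the end, for the whole second after the job is handed in: Case flat and at rest in the corner: long side within 6 mm of the ledge face and 0.05 rad of parallel, end within 6 mm of the stop. Dish flat and at rest right of the case, long side within 6 mm of the ledge face and 0.06 rad of parallel (x of case in the frame of ledge between -0.037 and -0.025 m and y of case in the frame of ledge between 0.164 and 0.176 m and angle between the y axis of case and the y axis of ledge, either way round below 0.05 rad and x of dish in the frame of ledge between -0.0435 and -0.0315 m and y of dish in the frame of ledge between -0.26 and 0.05 m and angle between the y axis of dish and the y axis of ledge, either way round below 0.06 rad and height (world z) of each of case, dish below 0.004 m and angle between each of case, dish's own z axis and vertical below 0.05 rad and linear speed of each of case, dish below 0.01 m/s); the robot touches nothing.
It fails at once if the spectacle case lifted off the table or tipped (height (world z) of case above 0.01 m or angle between case's own z axis and vertical above 0.3 rad).
It fails at once if the soap dish lifted off the table or tipped (height (world z) of dish above 0.01 m or angle between dish's own z axis and vertical above 0.3 rad).
It fails at once if a bystander on the table moved by more than 15 mm (distance of any of bangle_a, bangle_b, clip, perfume, cream, varnish, comb from where it was at the start of the episode above 0.015 m).
It fails at once if the lipstick carousel turned (rim moved by more than 15 mm) (distance of carousel_rim from where it was at the start of the episode above 0.015 m).
It also fails if it takes over 54 s, if anything falls off the work surface, if the arm or the gripper's body presses on something with over 40 N, if the wrist force passes 120 N, or if a joint passes its speed limit or range.

## Robot

A 6-joint arm with a two-finger parallel gripper is mounted at the origin on the work surface. World frame = base frame: x ahead of the robot, y to its left, z up, the work surface at z = 0. Lengths are in m, angles in rad, forces in N, time in s.
With the tool pointing down it reaches from about 0.25 to 0.8 m from the base axis. Payload 8.5 kg.
Tool frame: the origin (TCP) lies midway between the tips of the shut fingers; the grasp point (between the pads) lies 19 mm behind it; z points along the fingers, y is the line along which they close (so a half turn about z gives the same grasp; the last joint's range is limited). The gripper opens to 85 mm and grips with 20 to 120 N. Pads are 22 mm wide; open, the fingers measure 114 mm over their backs; the gripper's body (76 mm by 85 mm) begins 54 mm behind the grasp point. The pads swing forward as they close: fully open they stand 13 mm farther back than shut.
Start: joints at [-1.274, 0.238, -0.013, 1.319, 0, 1.571], TCP at [0.154, -0.502, 0.231] pointing down, gripper open.
Joint ranges: [-2.66, 2.66], [-1.03, 1.9], [-1.14, 1.46], [-1.82, 2.27], [-1.45, 1.34], [-3.14, 3.14]. Speed limits (rad/s): [2.22, 2.22, 2.79, 3.14, 3.14, 3.14].

## Interface

Orientations are given as a 3x3 rotation matrix whose columns are the frame's x, y, z axes.
In Python, from bench import get_state, get_image, get_calibration, close_job, look_for gives the robot as it stands.
- The arm moves only by the tool step_arm, never from a script. Its argument "series" is a list of rows, each an object of numbers: "rx", "ry", "rz": the turn, a rotation vector about the tool's x, y, z in degrees; "tx", "ty", "tz": the shift along the tool's x, y, z in cm; "jaw": the opening, from -1 (shut) to 1 (fully open). In form: [{"rx": .., "ry": .., "rz": .., "tx": .., "ty": .., "tz": .., "jaw": ..}, ...]. A call has exactly 8 rows; each row is the pose to reach, as a shift and turn from the pose commanded when the call began, along the tool's axes at that moment; what a row does not reach only later rows make up. A row lasts 1/8 s, in which the tool goes at most 62.5 mm and 10.7 degrees, less where a joint would pass 70% of its speed; a pose out of reach is approached as far as the arm can. A call with a gripper value outside its range is refused whole. The fingers move at their own pace and stop on an object; "grip_force" is the grip in N (left out, the last holds). Time passes only in rows, so rows that repeat a pose let the fingers close, or fill a call up. It gives the time, the measured TCP pose, the force, the opening and the grip force at its end, in the units of the state.
- get_state(): the state, without advancing time (a new reading comes with each control period).
- get_image(name): name is "scene" or "top" or "wrist"; returns (picture, depth): 384x512x3 uint8, red, green, blue; 384x512 float32, m along the optical axis (not along the pixel's ray), 0 where there is no reading.
- get_calibration(name): a dict with "mtx" (3x3 intrinsics, pixels), "dist_coeffs" ([k1, k2, p1, p2, k3] as OpenCV has them; the pictures are not rectified), "view" (4x4, takes a point from world to camera coordinates). Camera axes: x right, y up, looking along -z (the intrinsics and any distortion apply to the point x, -y, -z); pixel columns grow to the right and rows downward; lengths in m; the calibration is good to about 2 mm. A picture is of the moment at which its call begins: read the wrist's pose just before it. get_calibration takes no time and is no camera call; for the wrist camera it gives the pose at the moment of the call.
- close_job(): hands the job in; it is judged then, once.
Trained networks look in the newest picture that a camera, given by its name, has taken for a name from the list of things; names that differ only in an ending like _2 or _b are one class to them, and where a whole thing is asked for, a point or a joint stands for the part that bears it (a point fixed in the world has none). Each returns a list of dicts, best first, with "p" (0 to 1); they miss things now and then, are a little off and sometimes report something else, mostly with a low value. They report only what shows in the picture. A call takes as long as a camera call.
- look_for(camera, name): "position" ([x, y, z] in m, in the coordinates of the camera as it stood for that picture, good to about 4 mm: the middle of the surface that is visible of it).
The state is a dict: "time": time; "joints": joint angles; "qd": joint speeds; "joint_torque": joint torques, N m; "eef_pos": TCP position; "tool_rot": TCP orientation; "wrist_force": force on the tool from outside, world axes, zero at the start; "ft_torque": the same for the moment, N m; "width": finger opening in m; "gripper_force": force on a finger pad.
Only numpy, scipy, OpenCV 4.12 (cv2) and the standard library are available. Lean on these libraries where they do the work, as an engineer would, in place of code of your own. Each camera call takes 0.05 s, during which the arm holds its last target. There are 200 camera calls.

## Working session

There is one attempt and no reset: what is moved stays moved. The work goes in short steps, Python scripts to look and compute and a tool call to move; the robot and the scene stay as the last step left them, time stands still between calls to the robot, and variables do not carry over. Pictures are saved under pics/ and viewed, at most 10 in all, crops included, and the job is handed in when it is done.

Besides the shell and the picture viewer there is one more tool, called after "Request:" as name(argument=value, ...), one argument or row to a line, values as JSON. step_arm: Moves the arm, as the interface text tells. Its arguments: {"type":"object","properties":{"series":{"type":"array","items":{"type":"object","properties":{"rx":{"type":"number"},"ry":{"type":"number"},"rz":{"type":"number"},"tx":{"type":"number"},"ty":{"type":"number"},"tz":{"type":"number"},"jaw":{"type":"number"}}}},"grip_force":{"type":"number"}},"required":["series"]}

```bash
mkdir -p pics; cat > h.py <<'E'
import numpy as np, cv2
from bench import *
def world(cam,p):
    V=np.array(get_calibration(cam)["view"]);return (np.linalg.inv(V)@np.r_[p,1])[:3]
def cloud(cam,d):
    c=get_calibration(cam);K=np.array(c["mtx"]);D=np.array(c["dist_coeffs"],float)
    v,u=np.mgrid[:d.shape[0],:d.shape[1]]
    n=cv2.undistortPoints(np.stack([u,v],-1).reshape(-1,1,2).astype(np.float64),K,D).reshape(*d.shape,2)
    P=np.stack([n[...,0]*d,-n[...,1]*d,-d,np.ones_like(d)],-1)
    return (P@np.linalg.inv(np.array(c["view"])).T)[...,:3]
E
python3 - <<'E'
from h import *
for c in["top","scene"]:
    im,d=get_image(c);cv2.imwrite(f"pics/{c}0.png",im[...,::-1]);np.savez(f"{c}0.npz",im=im,d=d)
    for n in["ledge","case","dish","clip","bangle_a","carousel_rim","comb"]:
        for r in look_for(c,n)[:2]:print(c,n,round(r["p"],2),world(c,r["position"]).round(3))
s=get_state();print(s["time"],s["tool_rot"],s["eef_pos"])
E
```

```text
top ledge 0.88 [ 0.626 -0.003  0.027]
top case 0.96 [0.472 0.031 0.042]
top dish 0.7 [ 0.5   -0.212  0.023]
top clip 0.65 [ 0.429 -0.088  0.006]
top bangle_a 0.59 [0.385 0.24  0.015]
top bangle_a 0.5 [0.468 0.385 0.06 ]
top carousel_rim 0.58 [0.467 0.384 0.06 ]
top comb 0.55 [ 0.489 -0.369  0.007]
top comb 0.51 [ 0.501 -0.211  0.023]
scene ledge 0.58 [ 0.638 -0.031  0.019]
scene case 0.71 [0.497 0.028 0.036]
scene case 0.33 [0.385 0.244 0.005]
scene dish 0.86 [ 0.523 -0.21   0.017]
scene dish 0.71 [ 0.494 -0.369  0.007]
scene clip 0.39 [ 0.437 -0.088  0.008]
scene bangle_a 0.52 [0.384 0.243 0.007]
scene bangle_a 0.19 [ 0.759 -0.082  0.054]
scene carousel_rim 0.88 [0.493 0.388 0.064]
scene carousel_rim 0.31 [ 0.774 -0.208  0.038]
scene comb 0.78 [ 0.489 -0.369  0.005]
0.8 [[ 9.56275362e-01  2.92467832e-01  2.00057662e-06]
 [ 2.92467830e-01 -9.56275356e-01  1.05117719e-04]
 [ 3.26566535e-05 -9.99363804e-05 -9.99999994e-01]] [ 0.15353663 -0.50198929  0.23129042]
```

View pics/top0.png

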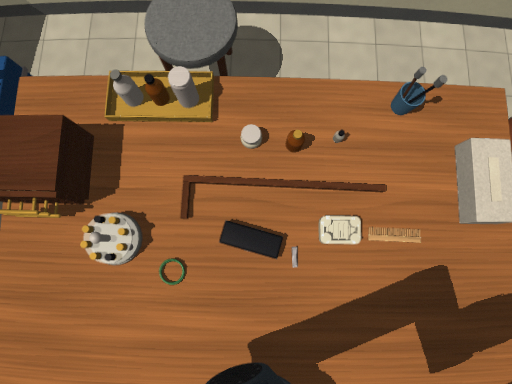

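View pics/scene0.png

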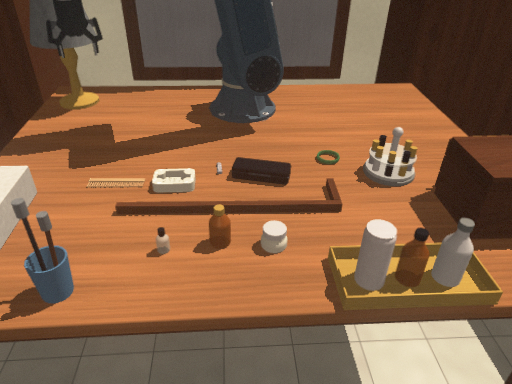

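The top view shows the ledge along row ~183 (stop at column 185), the case at (252,239), the dish at (340,230), the clip at (295,256), the bangles at (172,271) and the carousel at (112,238). Next I measure exact poses from the depth.

```bash
cat >> h.py <<'E'
def mrect(P,im,x0,x1,y0,y1,z0,z1,f=None):
    m=(P[...,0]>x0)&(P[...,0]<x1)&(P[...,1]>y0)&(P[...,1]<y1)&(P[...,2]>z0)&(P[...,2]<z1)
    if f is not None:m&=f(im.astype(int))
    n,l,s,_=cv2.connectedComponentsWithStats(m.astype(np.uint8))
    m=l==1+np.argmax(s[1:,4])
    q=P[m];r=cv2.minAreaRect((q[:,:2]*1000).astype(np.float32))
    b=cv2.boxPoints(r);e=max([b[1]-b[0],b[2]-b[1]],key=np.linalg.norm);e=e*np.sign(e[1])
    return dict(c=np.round(r[0],1),size=np.round(r[1],1),ang=round(float(np.degrees(np.arctan2(-e[0],e[1]))),2),z=np.median(q[:,2]).round(4),box=b.round(0).tolist(),n=len(q)),q
E
python3 - <<'E'
from h import *
for c in["top","scene"]:
    z=np.load(c+"0.npz");P=cloud(c,z["d"]);im=z["im"]
    print(c,"table z",np.median(P[(abs(P[...,0]-.45)<.02)&(abs(P[...,1]-.13)<.03)][:,2]))
    for n,a in dict(case=(.4,.56,-.06,.13,.02,.055),dish=(.43,.57,-.28,-.14,.012,.04),ledge=(.5,.7,-.33,.3,.014,.04)).items():
        r,q=mrect(P,im,*a);print(n,r)
        if n=="ledge":
            f=q[(q[:,1]<.2)];
            bins=[(y,f[abs(f[:,1]-y)<.02][:,0].min().round(4),f[abs(f[:,1]-y)<.02][:,0].max().round(4)) for y in np.arange(-.28,.2,.08)]
            print([tuple(np.round(b,3)) for b in bins]); g=q[(q[:,0]<.6)];print("stop",g.min(0),g.max(0))
E
```

```text
top table z -1.041536898227502e-05
case {'c': array([472.5,  31.4]), 'size': array([160.1,  63.3]), 'ang': -14.92, 'z': np.float64(0.0395), 'box': [[421.0, -38.0], [482.0, -54.0], [524.0, 101.0], [463.0, 117.0]], 'n': 1442}
dish {'c': array([ 503. , -208.5]), 'size': array([ 72.7, 110.3]), 'ang': 0.72, 'z': np.float64(0.0282), 'box': [[466.0, -154.0], [467.0, -264.0], [540.0, -263.0], [539.0, -153.0]], 'n': 659}
ledge {'c': array([586.7, -54.2]), 'size': array([117.9, 550. ]), 'ang': 0.42, 'z': np.float64(0.0247), 'box': [[526.0, 220.0], [530.0, -330.0], [648.0, -329.0], [644.0, 221.0]], 'n': 1686}
[(np.float64(-0.28), np.float64(0.612), np.float64(0.631)), (np.float64(-0.2), np.float64(0.614), np.float64(0.633)), (np.float64(-0.12), np.float64(0.616), np.float64(0.634)), (np.float64(-0.04), np.float64(0.618), np.float64(0.638)), (np.float64(0.04), np.float64(0.621), np.float64(0.639)), (np.float64(0.12), np.float64(0.623), np.float64(0.642))]
stop [0.52576305 0.20105714 0.01407263] [0.59995641 0.2205579  0.03032195]
scene table z -0.7466115008637204
case {'c': array([477. ,  29.9]),
[... 264 characters left out ...]
': [[465.0, -263.0], [545.0, -264.0], [545.0, -154.0], [466.0, -154.0]], 'n': 699}
ledge {'c': array([586.6, -54.2]), 'size': array([550.7, 118.6]), 'ang': -0.37, 'z': np.float64(0.0247), 'box': [[526.0, -329.0], [644.0, -330.0], [648.0, 221.0], [529.0, 222.0]], 'n': 1896}
[(np.float64(-0.28), np.float64(0.613), np.float64(0.636)), (np.float64(-0.2), np.float64(0.616), np.float64(0.639)), (np.float64(-0.12), np.float64(0.617), np.float64(0.642)), (np.float64(-0.04), np.float64(0.622), np.float64(0.642)), (np.float64(0.04), np.float64(0.622), np.float64(0.644)), (np.float64(0.12), np.float64(0.624), np.float64(0.646))]
stop [0.52898279 0.20187204 0.01400662] [0.59973687 0.22141953 0.02878941]
```

Ledge face: x ≈ 0.6205 + 0.0285·y, yaw −1.6°, and the stop's inner face is at y ≈ 0.201. The case is at (0.473, 0.031), turned −15°. The dish is at (0.503, −0.208) at about 0°. I'll start by moving behind the case with the tool square to the ledge.

Request:
step_arm(
  series=[
    {"tx":4.8,"ty":-5.5,"tz":1.2,"rz":2.3,"jaw":0.5},
    {"tx":9.6,"ty":-11,"tz":2.5,"rz":4.6,"jaw":0.5},
    {"tx":14.4,"ty":-16.5,"tz":4,"rz":7,"jaw":0.5},
    {"tx":19.2,"ty":-22,"tz":5.5,"rz":9.3,"jaw":0.5},
    {"tx":22,"ty":-25,"tz":7,"rz":11.6,"jaw":0.5},
    {"tx":25,"ty":-28.5,"tz":8.5,"rz":14,"jaw":0.5},
    {"tx":28,"ty":-32,"tz":10,"rz":16.3,"jaw":0.5},
    {"tx":31,"ty":-35.3,"tz":11.5,"rz":18.6,"jaw":0.5},
  ],
)

```text
validation failed for argument at $.se...
```

```bash
cat >> h.py <<'E'
def st():
    s=get_state();R=np.array(s["tool_rot"]);print(round(s["time"],2),np.round(s["eef_pos"],4),"yaw",np.degrees(np.arctan2(R[1,0],R[0,0])).round(2),"F",np.round(s["wrist_force"],1),"w",round(s["width"],4));return s,R
def to(x,y,z):
    s,R=st();print("t(cm)",(100*R.T@(np.array([x,y,z])-s["eef_pos"])).round(2))
E
python3 -c "
from h import *
to(.395,.031,.0)"
```

```text
0.8 [ 0.1535 -0.502   0.2313] yaw 17.01 F [-1.  -0.6  0.4] w 0.0852
t(cm) [ 38.68 -43.9   23.13]
```

Request:
step_arm(
  series=[
    {"rx":0,"ry":0,"rz":2.3,"tx":4.8,"ty":-5.5,"tz":1.2,"jaw":0.5},
    {"rx":0,"ry":0,"rz":4.6,"tx":9.6,"ty":-11,"tz":2.5,"jaw":0.5},
    {"rx":0,"ry":0,"rz":7,"tx":14.4,"ty":-16.5,"tz":4,"jaw":0.5},
    {"rx":0,"ry":0,"rz":9.3,"tx":19.2,"ty":-22,"tz":5.5,"jaw":0.5},
    {"rx":0,"ry":0,"rz":11.6,"tx":22,"ty":-25,"tz":7,"jaw":0.5},
    {"rx":0,"ry":0,"rz":14,"tx":25,"ty":-28.5,"tz":8.5,"jaw":0.5},
    {"rx":0,"ry":0,"rz":16.3,"tx":28,"ty":-32,"tz":10,"jaw":0.5},
    {"rx":0,"ry":0,"rz":18.6,"tx":31,"ty":-35.3,"tz":11.5,"jaw":0.5},
  ],
)

```text
time: 1.8
eef_pos: [0.3472, -0.0717, 0.116]
tool_rot: [[1.0, -0.028, 0.001], [-0.028, -1.0, -0.0], [0.001, -0.0, -1.0]]
wrist_force: [-0.1, -0.0, 0.9]
width: 0.064
gripper_force: 0.0
```

```bash
python3 -c "
from h import *
to(.395,.031,.0)"
```

```text
1.8 [ 0.3472 -0.0717  0.116 ] yaw -1.6 F [-0.1 -0.   0.9] w 0.064
t(cm) [  4.48 -10.4   11.6 ]
```

Request:
step_arm(
  series=[
    {"rx":0,"ry":0,"rz":0,"tx":2.2,"ty":-5.2,"tz":2,"jaw":0.5},
    {"rx":0,"ry":0,"rz":0,"tx":4.5,"ty":-10.4,"tz":4,"jaw":0.5},
    {"rx":0,"ry":0,"rz":0,"tx":4.5,"ty":-10.4,"tz":7,"jaw":0.5},
    {"rx":0,"ry":0,"rz":0,"tx":4.5,"ty":-10.4,"tz":9.5,"jaw":0.5},
    {"rx":0,"ry":0,"rz":0,"tx":4.5,"ty":-10.4,"tz":10.5,"jaw":0.5},
    {"rx":0,"ry":0,"rz":0,"tx":4.5,"ty":-10.4,"tz":11.2,"jaw":0.5},
    {"rx":0,"ry":0,"rz":0,"tx":5.2,"ty":-10.4,"tz":11.2,"jaw":0.5},
    {"rx":0,"ry":0,"rz":0,"tx":6,"ty":-10.4,"tz":11.2,"jaw":0.5},
  ],
)

```text
time: 2.8
eef_pos: [0.4109, 0.005, 0.005]
tool_rot: [[1.0, -0.001, 0.001], [-0.001, -1.0, 0.019], [0.001, -0.019, -1.0]]
wrist_force: [0.4, -0.1, 0.1]
width: 0.064
gripper_force: 0.0
```

```bash
python3 -c "
from h import *
to(.411,.031,.004);s=get_state();print(np.round(s['joints'],3),np.round(s['qd'],3),s['tool_rot'])"
```

```text
2.8 [0.4109 0.005  0.005 ] yaw -0.06 F [ 0.4 -0.1  0.1] w 0.064
t(cm) [ 0.01 -2.59  0.15]
[-2.000e-03  2.610e-01 -6.500e-01  6.590e-01  1.900e-02  3.141e+00] [ 0.003  0.092  0.145  0.048 -0.004 -0.002] [[ 0.9999985  -0.00104044  0.00138352]
 [-0.00106671 -0.99981647  0.01912828]
 [ 0.00136337 -0.01912973 -0.99981608]]
```

Joint 6 is at its limit, so I'll lift and make a half turn of the tool.

Request:
step_arm(
  series=[
    {"rx":0,"ry":0,"rz":0,"tx":-1,"ty":0,"tz":-4,"jaw":0.5},
    {"rx":0,"ry":0,"rz":-10,"tx":-1,"ty":0,"tz":-8,"jaw":0.5},
    {"rx":0,"ry":0,"rz":-20,"tx":-1,"ty":0,"tz":-8,"jaw":0.5},
    {"rx":0,"ry":0,"rz":-30,"tx":-1,"ty":0,"tz":-8,"jaw":0.5},
    {"rx":0,"ry":0,"rz":-40,"tx":-1,"ty":0,"tz":-8,"jaw":0.5},
    {"rx":0,"ry":0,"rz":-50,"tx":-1,"ty":0,"tz":-8,"jaw":0.5},
    {"rx":0,"ry":0,"rz":-60,"tx":-1,"ty":0,"tz":-8,"jaw":0.5},
    {"rx":0,"ry":0,"rz":-70,"tx":-1,"ty":0,"tz":-8,"jaw":0.5},
  ],
)

```text
time: 3.8
eef_pos: [0.4006, 0.0035, 0.0851]
tool_rot: [[0.337, 0.941, 0.001], [0.941, -0.337, 0.019], [0.018, -0.005, -1.0]]
wrist_force: [0.8, 0.4, 0.1]
width: 0.0643
gripper_force: 0.0
```

```bash
python3 -c "
from h import *
to(.395,.031,.07);s=get_state();print(np.round(s['joints'],3),np.round(s['tool_rot'],4))"
```

```text
3.8 [0.4006 0.0035 0.0851] yaw 70.27 F [0.8 0.4 0.1] w 0.0643
t(cm) [ 2.37 -1.45  1.56]
[-0.006  0.136 -0.55   0.884  0.019  1.909] [[ 0.3375  0.9413  0.0014]
 [ 0.9412 -0.3374  0.0191]
 [ 0.0185 -0.0052 -0.9998]]
```

Request:
step_arm(
  series=[
    {"rx":0,"ry":0,"rz":-10,"tx":0,"ty":0,"tz":0,"jaw":0.5},
    {"rx":0,"ry":0,"rz":-20,"tx":0,"ty":0,"tz":0,"jaw":0.5},
    {"rx":0,"ry":0,"rz":-30,"tx":0,"ty":0,"tz":0,"jaw":0.5},
    {"rx":0,"ry":0,"rz":-40,"tx":0.5,"ty":0,"tz":0,"jaw":0.5},
    {"rx":0,"ry":0,"rz":-50,"tx":1,"ty":-0.5,"tz":0,"jaw":0.5},
    {"rx":0,"ry":0,"rz":-60,"tx":1.5,"ty":-1,"tz":0,"jaw":0.5},
    {"rx":0,"ry":0,"rz":-70,"tx":2,"ty":-1.4,"tz":0,"jaw":0.5},
    {"rx":0,"ry":0,"rz":-80,"tx":2.4,"ty":-1.5,"tz":0,"jaw":0.5},
  ],
)

```text
time: 4.8
eef_pos: [0.3945, 0.0315, 0.0856]
tool_rot: [[-0.869, 0.496, 0.001], [0.496, 0.868, 0.019], [0.008, 0.017, -1.0]]
wrist_force: [0.2, 0.0, -0.1]
width: 0.0643
gripper_force: 0.0
```

```bash
cat >> h.py <<'E'
from scipy.spatial.transform import Rotation as Ro
def rv(yaw):
    s=get_state();c,n=np.cos(np.radians(yaw)),np.sin(np.radians(yaw));T=np.array([[c,n,0],[n,-c,0],[0,0,-1]])
    print("rv deg",Ro.from_matrix(np.array(s["tool_rot"]).T@T).as_rotvec(degrees=True).round(2))
E
python3 -c "
from h import *
to(.395,.031,.004);rv(178.4);s=get_state();print(np.round(s['joints'],3))"
```

```text
4.8 [0.3945 0.0315 0.0856] yaw 150.29 F [ 0.2  0.  -0.1] w 0.0643
t(cm) [-0.14 -0.17  8.16]
rv deg [  1.09  -0.23 -28.11]
[ 0.065  0.127 -0.56   0.882  0.019  0.584]
```

Request:
step_arm(
  series=[
    {"rx":0.4,"ry":-0.1,"rz":-9.4,"tx":0,"ty":0,"tz":0,"jaw":0.5},
    {"rx":0.7,"ry":-0.2,"rz":-18.7,"tx":0,"ty":0,"tz":0.5,"jaw":0.5},
    {"rx":1.1,"ry":-0.2,"rz":-28.1,"tx":0,"ty":0,"tz":1.5,"jaw":0.5},
    {"rx":1.1,"ry":-0.2,"rz":-28.1,"tx":0,"ty":-0.1,"tz":3.5,"jaw":0.5},
    {"rx":1.1,"ry":-0.2,"rz":-28.1,"tx":-0.1,"ty":-0.2,"tz":5.5,"jaw":0.5},
    {"rx":1.1,"ry":-0.2,"rz":-28.1,"tx":-0.1,"ty":-0.2,"tz":7,"jaw":0.5},
    {"rx":1.1,"ry":-0.2,"rz":-28.1,"tx":-0.1,"ty":-0.2,"tz":8,"jaw":0.5},
    {"rx":1.1,"ry":-0.2,"rz":-28.1,"tx":-0.1,"ty":-0.2,"tz":8.2,"jaw":0.5},
  ],
)

```text
time: 5.8
eef_pos: [0.3938, 0.0306, 0.0027]
tool_rot: [[-0.999, 0.034, -0.002], [0.034, 0.999, -0.0], [0.002, -0.0, -1.0]]
wrist_force: [0.2, 0.5, -0.2]
width: 0.064
gripper_force: 0.0
```

```bash
python3 -c "
from h import *
to(.540,.031,.004);rv(178.4)"
```

```text
5.8 [0.3938 0.0306 0.0027] yaw 178.05 F [ 0.2  0.5 -0.2] w 0.064
t(cm) [-14.61   0.53  -0.16]
rv deg [-0.01 -0.13 -0.35]
```

Request:
step_arm(
  series=[
    {"rx":0,"ry":0,"rz":-0.3,"tx":-1.3,"ty":0,"tz":-0.1,"jaw":0.5},
    {"rx":0,"ry":0,"rz":-0.3,"tx":-2.5,"ty":0,"tz":-0.1,"jaw":0.5},
    {"rx":0,"ry":0,"rz":-0.3,"tx":-3.7,"ty":0.1,"tz":-0.1,"jaw":0.5},
    {"rx":0,"ry":0,"rz":-0.3,"tx":-4.9,"ty":0.1,"tz":-0.1,"jaw":0.5},
    {"rx":0,"ry":0,"rz":-0.3,"tx":-6.1,"ty":0.2,"tz":-0.1,"jaw":0.5},
    {"rx":0,"ry":0,"rz":-0.3,"tx":-7.3,"ty":0.2,"tz":-0.1,"jaw":0.5},
    {"rx":0,"ry":0,"rz":-0.3,"tx":-8.5,"ty":0.3,"tz":-0.1,"jaw":0.5},
    {"rx":0,"ry":0,"rz":-0.3,"tx":-9.5,"ty":0.3,"tz":-0.1,"jaw":0.5},
  ],
)

```text
time: 6.8
eef_pos: [0.4895, 0.0305, 0.0036]
tool_rot: [[-1.0, 0.029, -0.002], [0.029, 1.0, 0.0], [0.002, -0.0, -1.0]]
wrist_force: [-2.4, 0.1, 2.1]
width: 0.0636
gripper_force: 1.0
```

```bash
python3 - <<'E'
from h import *
to(.540,.031,.004);rv(178.4)
im,d=get_image("top");P=cloud("top",d)
f=lambda i:i.max(-1)<60
print(mrect(P,im,.4,.63,-.08,.18,.03,.045)[0])
cv2.imwrite("pics/t1.png",cv2.resize(im[140:290,140:400,::-1],None,fx=3,fy=3))
E
```

```text
6.8 [0.4895 0.0305 0.0036] yaw 178.36 F [-2.4  0.1  2.1] w 0.0636
t(cm) [-5.05  0.2  -0.05]
rv deg [-0.   -0.12 -0.04]Traceback (most recent call last):
  File "<stdin>", line 5, in <module>
  File "h.py", line 15, in mrect
    m=l==1+np.argmax(s[1:,4])
           ~~~~~~~~~^^^^^^^^^
    return _wrapfunc(a, 'argmax', axis=axis, out=out, **kwds)
    return bound(*args, **kwds)
ValueError: attempt to get argmax of an empty sequence
```

The arm blocks the top view, but the force shows contact. I'll push on to the ledge.

Request:
step_arm(
  series=[
    {"rx":0,"ry":0,"rz":0,"tx":-1.1,"ty":0,"tz":0,"jaw":0.5},
    {"rx":0,"ry":0,"rz":0,"tx":-2.2,"ty":0.1,"tz":0,"jaw":0.5},
    {"rx":0,"ry":0,"rz":0,"tx":-3.2,"ty":0.1,"tz":0,"jaw":0.5},
    {"rx":0,"ry":0,"rz":0,"tx":-4.1,"ty":0.1,"tz":0,"jaw":0.5},
    {"rx":0,"ry":0,"rz":0,"tx":-4.8,"ty":0.2,"tz":0,"jaw":0.5},
    {"rx":0,"ry":0,"rz":0,"tx":-5.3,"ty":0.2,"tz":0,"jaw":0.5},
    {"rx":0,"ry":0,"rz":0,"tx":-5.6,"ty":0.2,"tz":0,"jaw":0.5},
    {"rx":0,"ry":0,"rz":0,"tx":-5.8,"ty":0.2,"tz":0,"jaw":0.5},
  ],
)

```text
time: 7.85
eef_pos: [0.5466, 0.0307, 0.0035]
tool_rot: [[-1.0, 0.029, -0.002], [0.029, 1.0, -0.0], [0.002, -0.0, -1.0]]
wrist_force: [-1.9, -0.3, 1.1]
width: 0.0642
gripper_force: 0.6
```

```bash
python3 - <<'E'
from h import *
im,d=get_image("scene");P=cloud("scene",d);st()
cv2.imwrite("pics/s1.png",cv2.resize(im[130:260,80:400,::-1],None,fx=2.4,fy=2.4))
print(mrect(P,im,.5,.65,-.08,.18,.03,.045,lambda i:i.max(-1)<70)[0])
E
```

```text
7.9 [0.5469 0.0307 0.0035] yaw 178.36 F [-0.5 -0.6 -0.6] w 0.0642
{'c': array([588.1,  37.1]), 'size': array([155.8,  72.8]), 'ang': -2.13, 'z': np.float64(0.04), 'box': [[549.0, -39.0], [622.0, -42.0], [627.0, 114.0], [555.0, 116.0]], 'n': 955}
```

View pics/s1.png

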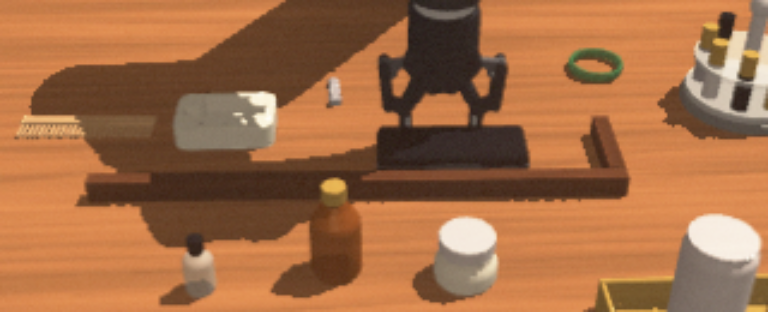

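The case is square in front of the ledge with a gap of a few mm at most (case at crop (450,148)), and its right end is at y ≈ −0.04. One gentle final press.

Request:
step_arm(
  series=[
    {"rx":0,"ry":0,"rz":0,"tx":-0.1,"ty":0,"tz":0,"jaw":0.5},
    {"rx":0,"ry":0,"rz":0,"tx":-0.15,"ty":0,"tz":0,"jaw":0.5},
    {"rx":0,"ry":0,"rz":0,"tx":-0.2,"ty":0,"tz":0,"jaw":0.5},
    {"rx":0,"ry":0,"rz":0,"tx":-0.25,"ty":0,"tz":0,"jaw":0.5},
    {"rx":0,"ry":0,"rz":0,"tx":-0.3,"ty":0,"tz":0,"jaw":0.5},
    {"rx":0,"ry":0,"rz":0,"tx":-0.3,"ty":0,"tz":0,"jaw":0.5},
    {"rx":0,"ry":0,"rz":0,"tx":-0.3,"ty":0,"tz":0,"jaw":0.5},
    {"rx":0,"ry":0,"rz":0,"tx":-0.3,"ty":0,"tz":0,"jaw":0.5},
  ],
)

```text
time: 8.9
eef_pos: [0.5488, 0.0307, 0.0034]
tool_rot: [[-1.0, 0.029, -0.004], [0.029, 1.0, -0.0], [0.004, -0.0, -1.0]]
wrist_force: [-4.9, 1.0, 4.0]
width: 0.0635
gripper_force: 2.6
```

Flush: the force rose as predicted at x = 0.549. Next I retreat, lift, shut the fingers and go to the case's right end.

Request:
step_arm(
  series=[
    {"rx":0,"ry":0,"rz":0,"tx":1.5,"ty":0,"tz":0,"jaw":0.5},
    {"rx":0,"ry":0,"rz":0,"tx":2.5,"ty":0,"tz":-3,"jaw":0.5},
    {"rx":0,"ry":0,"rz":0,"tx":2,"ty":-2,"tz":-8,"jaw":0},
    {"rx":0,"ry":0,"rz":0,"tx":0,"ty":-5,"tz":-8,"jaw":-1},
    {"rx":0,"ry":0,"rz":0,"tx":-2,"ty":-8,"tz":-8,"jaw":-1},
    {"rx":0,"ry":0,"rz":0,"tx":-3.9,"ty":-10.3,"tz":-8,"jaw":-1},
    {"rx":0,"ry":0,"rz":0,"tx":-3.9,"ty":-10.3,"tz":-8,"jaw":-1},
    {"rx":0,"ry":0,"rz":0,"tx":-3.9,"ty":-10.3,"tz":-6,"jaw":-1},
  ],
)

```text
time: 9.9
eef_pos: [0.5862, -0.0734, 0.0642]
tool_rot: [[-1.0, 0.029, 0.0], [0.029, 1.0, -0.0], [-0.0, -0.0, -1.0]]
wrist_force: [-0.1, -0.6, -0.6]
width: 0.0001
gripper_force: 0.0
```

```bash
python3 - <<'E'
from h import *
im,d=get_image("scene");P=cloud("scene",d);to(.586,-.072,.006);rv(178.4)
print(mrect(P,im,.5,.65,-.08,.18,.03,.045,lambda i:i.max(-1)<70)[0])
im,d=get_image("top");P=cloud("top",d)
try:print(mrect(P,im,.5,.65,-.08,.18,.03,.045,lambda i:i.max(-1)<70)[0])
except Exception:print("occluded")
E
```

```text
9.95 [ 0.5842 -0.0729  0.061 ] yaw 178.35 F [-1.3  0.5 -1.7] w 0.0001
t(cm) [-0.21  0.09  5.5 ]
rv deg [ 0.01 -0.25 -0.05]
{'c': array([598.5,  36.4]), 'size': array([155.3,  56.7]), 'ang': -1.72, 'z': np.float64(0.0401), 'box': [[568.0, -40.0], [624.0, -42.0], [629.0, 113.0], [573.0, 115.0]], 'n': 904}
{'c': array([590.2,  39. ]), 'size': array([155.3,  62.3]), 'ang': -1.72, 'z': np.float64(0.0394), 'box': [[557.0, -38.0], [619.0, -40.0], [624.0, 116.0], [561.0, 118.0]], 'n': 1227}
```

Request:
step_arm(
  series=[
    {"rx":0,"ry":0,"rz":0,"tx":-0.2,"ty":0.1,"tz":3,"jaw":-1},
    {"rx":0,"ry":0,"rz":0,"tx":-0.2,"ty":0.1,"tz":5,"jaw":-1},
    {"rx":0,"ry":0,"rz":0,"tx":-0.2,"ty":0.1,"tz":5.3,"jaw":-1},
    {"rx":0,"ry":0,"rz":0,"tx":-0.2,"ty":1,"tz":5.3,"jaw":-1},
    {"rx":0,"ry":0,"rz":0,"tx":-0.2,"ty":2,"tz":5.3,"jaw":-1},
    {"rx":0,"ry":0,"rz":0,"tx":-0.2,"ty":3.1,"tz":5.3,"jaw":-1},
    {"rx":0,"ry":0,"rz":0,"tx":-0.2,"ty":4.2,"tz":5.3,"jaw":-1},
    {"rx":0,"ry":0,"rz":0,"tx":-0.2,"ty":5.3,"tz":5.3,"jaw":-1},
  ],
)

```text
time: 11.0
eef_pos: [0.5893, -0.0197, 0.0106]
tool_rot: [[-1.0, 0.028, -0.002], [0.028, 1.0, -0.0], [0.002, -0.0, -1.0]]
wrist_force: [0.2, -2.0, 1.8]
width: 0.0002
gripper_force: 1.0
```

```bash
python3 - <<'E'
from h import *
im,d=get_image("scene");P=cloud("scene",d);to(.591,.022,.006);rv(178.4)
print(mrect(P,im,.5,.65,-.08,.21,.03,.045,lambda i:i.max(-1)<70)[0])
E
```

```text
11.05 [ 0.5893 -0.0184  0.0105] yaw 178.41 F [-0.2  0.8  0.2] w 0.0003
t(cm) [-0.06  4.05  0.45]
rv deg [ 0.04 -0.12  0.01]
{'c': array([596.6,  68. ]), 'size': array([162.3,  60.5]), 'ang': -2.53, 'z': np.float64(0.0401), 'box': [[563.0, -12.0], [623.0, -14.0], [630.0, 148.0], [570.0, 150.0]], 'n': 897}
```

Request:
step_arm(
  series=[
    {"rx":0,"ry":0,"rz":0,"tx":0,"ty":1,"tz":0.2,"jaw":-1},
    {"rx":0,"ry":0,"rz":0,"tx":0,"ty":2,"tz":0.3,"jaw":-1},
    {"rx":0,"ry":0,"rz":0,"tx":0,"ty":2.9,"tz":0.3,"jaw":-1},
    {"rx":0,"ry":0,"rz":0,"tx":0,"ty":3.5,"tz":0.3,"jaw":-1},
    {"rx":0,"ry":0,"rz":0,"tx":0,"ty":3.9,"tz":0.3,"jaw":-1},
    {"rx":0,"ry":0,"rz":0,"tx":0,"ty":4.1,"tz":0.3,"jaw":-1},
    {"rx":0,"ry":0,"rz":0,"tx":0,"ty":4.2,"tz":0.3,"jaw":-1},
    {"rx":0,"ry":0,"rz":0,"tx":0,"ty":4.3,"tz":0.3,"jaw":-1},
  ],
)

```text
time: 12.05
eef_pos: [0.5904, 0.0224, 0.0074]
tool_rot: [[-1.0, 0.029, -0.002], [0.029, 1.0, -0.0], [0.002, -0.0, -1.0]]
wrist_force: [0.2, 0.4, -0.1]
width: 0.0001
gripper_force: 0.3
```

```bash
python3 - <<'E'
from h import *
im,d=get_image("scene");P=cloud("scene",d);st()
print(mrect(P,im,.5,.65,-.08,.21,.03,.045,lambda i:i.max(-1)<70)[0])
E
```

```text
12.1 [0.5904 0.0225 0.0074] yaw 178.35 F [ 0.1 -0.4  0.4] w -0.0001
{'c': array([598.4, 111.8]), 'size': array([164.1,  58.4]), 'ang': -1.23, 'z': np.float64(0.0401), 'box': [[567.0, 30.0], [626.0, 29.0], [629.0, 193.0], [571.0, 194.0]], 'n': 906}
```

Request:
step_arm(
  series=[
    {"rx":0,"ry":0,"rz":0,"tx":0,"ty":0.2,"tz":0,"jaw":-1},
    {"rx":0,"ry":0,"rz":0,"tx":0,"ty":0.4,"tz":0,"jaw":-1},
    {"rx":0,"ry":0,"rz":0,"tx":0,"ty":0.5,"tz":0,"jaw":-1},
    {"rx":0,"ry":0,"rz":0,"tx":0,"ty":0.6,"tz":0,"jaw":-1},
    {"rx":0,"ry":0,"rz":0,"tx":0,"ty":0.65,"tz":0,"jaw":-1},
    {"rx":0,"ry":0,"rz":0,"tx":0,"ty":0.7,"tz":0,"jaw":-1},
    {"rx":0,"ry":0,"rz":0,"tx":0,"ty":0.75,"tz":0,"jaw":-1},
    {"rx":0,"ry":0,"rz":0,"tx":0,"ty":0.8,"tz":0,"jaw":-1},
  ],
)

```text
time: 13.1
eef_pos: [0.5905, 0.0294, 0.0074]
tool_rot: [[-1.0, 0.029, -0.002], [0.029, 1.0, -0.002], [0.002, -0.002, -1.0]]
wrist_force: [-0.7, -8.1, 0.9]
width: 0.0001
gripper_force: 4.3
```

The case hit the stop (8 N). Now I back off and go to the dish, with a camera check on the way.

Request:
step_arm(
  series=[
    {"rx":0,"ry":0,"rz":0,"tx":0,"ty":-1.2,"tz":0,"jaw":-1},
    {"rx":0,"ry":0,"rz":0,"tx":0,"ty":-2,"tz":-4,"jaw":-1},
    {"rx":0,"ry":0,"rz":0,"tx":2,"ty":-5,"tz":-8,"jaw":-1},
    {"rx":0,"ry":0,"rz":0,"tx":5,"ty":-9,"tz":-8,"jaw":0},
    {"rx":0,"ry":0,"rz":0,"tx":8,"ty":-14,"tz":-8,"jaw":0},
    {"rx":0,"ry":0,"rz":0,"tx":12,"ty":-19,"tz":-8,"jaw":0},
    {"rx":0,"ry":0,"rz":0,"tx":14.9,"ty":-24.3,"tz":-8,"jaw":0},
    {"rx":0,"ry":0,"rz":0,"tx":14.9,"ty":-24.3,"tz":-8,"jaw":0},
  ],
)

```text
time: 14.1
eef_pos: [0.4327, -0.2113, 0.088]
tool_rot: [[-0.999, 0.034, -0.002], [0.034, 0.999, -0.0], [0.002, -0.0, -1.0]]
wrist_force: [0.2, 0.4, -0.5]
width: 0.043
gripper_force: 0.0
```

```bash
python3 - <<'E'
from h import *
to(.435,-.208,.004);rv(178.4)
im,d=get_image("top");P=cloud("top",d)
r,q=mrect(P,im,.5,.65,-.08,.21,.03,.045,lambda i:i.max(-1)<70);print(r)
o=np.array(r["c"])/1000-[.6255,.201];a=.0285;print("ledge frame case ~",o@[1,-a],.25+o@[a,1])
cv2.imwrite("pics/t2.png",cv2.resize(im[140:290,140:400,::-1],None,fx=3,fy=3))
E
```

```text
14.1 [ 0.4327 -0.2113  0.088 ] yaw 178.03 F [ 0.2  0.4 -0.5] w 0.043
t(cm) [-0.23  0.34  8.4 ]
rv deg [-0.02 -0.11 -0.37]
{'c': array([591.9, 122.6]), 'size': array([158.1,  62.7]), 'ang': -2.02, 'z': np.float64(0.0394), 'box': [[558.0, 45.0], [620.0, 42.0], [626.0, 200.0], [563.0, 203.0]], 'n': 1345}
ledge frame case ~ -0.031365599999999966 0.17064239999999997
```

View pics/t2.png

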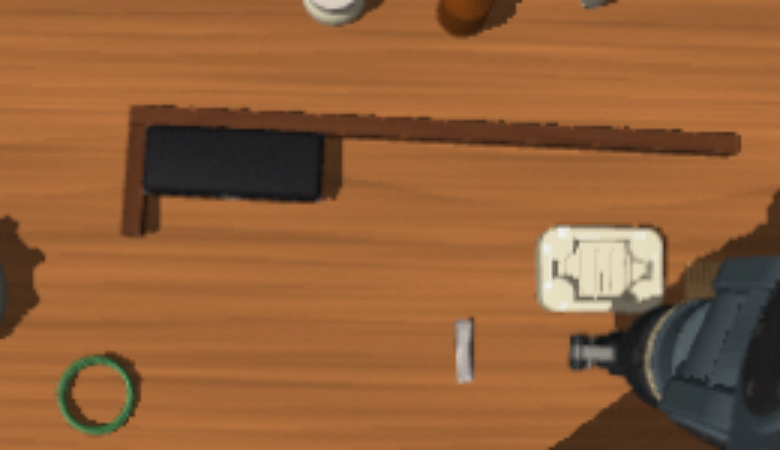

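The case (crop (235,163)) is snug in the corner, at −31.4 / 170.6 mm in the ledge frame. The dish is at crop (600,268). Now I descend behind it and push.

Request:
step_arm(
  series=[
    {"rx":0,"ry":0,"rz":-0.4,"tx":0,"ty":0.3,"tz":3,"jaw":0},
    {"rx":0,"ry":0,"rz":-0.4,"tx":0,"ty":0.3,"tz":6,"jaw":0},
    {"rx":0,"ry":0,"rz":-0.4,"tx":0,"ty":0.3,"tz":8,"jaw":0},
    {"rx":0,"ry":0,"rz":-0.4,"tx":0,"ty":0.3,"tz":8.4,"jaw":0},
    {"rx":0,"ry":0,"rz":-0.4,"tx":-1,"ty":0.3,"tz":8.4,"jaw":0},
    {"rx":0,"ry":0,"rz":-0.4,"tx":-2,"ty":0.3,"tz":8.4,"jaw":0},
    {"rx":0,"ry":0,"rz":-0.4,"tx":-3,"ty":0.3,"tz":8.4,"jaw":0},
    {"rx":0,"ry":0,"rz":-0.4,"tx":-4,"ty":0.3,"tz":8.4,"jaw":0},
  ],
)

```text
time: 15.15
eef_pos: [0.4756, -0.2064, 0.004]
tool_rot: [[-1.0, 0.022, -0.002], [0.022, 1.0, -0.0], [0.002, -0.0, -1.0]]
wrist_force: [-3.2, -0.7, 2.4]
width: 0.0426
gripper_force: 1.2
```

```bash
python3 - <<'E'
from h import *
to(.5286,-.208,.004);rv(178.4)
E
```

```text
15.15 [ 0.4756 -0.2064  0.004 ] yaw 178.76 F [-3.2 -0.7  2.4] w 0.0426
t(cm) [-5.31 -0.05 -0.01]
rv deg [-0.02 -0.12  0.36]
```

Request:
step_arm(
  series=[
    {"rx":0,"ry":0,"rz":0.3,"tx":-1,"ty":0,"tz":0,"jaw":0},
    {"rx":0,"ry":0,"rz":0.3,"tx":-2,"ty":0,"tz":0,"jaw":0},
    {"rx":0,"ry":0,"rz":0.3,"tx":-3,"ty":0,"tz":0,"jaw":0},
    {"rx":0,"ry":0,"rz":0.3,"tx":-3.9,"ty":0,"tz":0,"jaw":0},
    {"rx":0,"ry":0,"rz":0.3,"tx":-4.5,"ty":0,"tz":0,"jaw":0},
    {"rx":0,"ry":0,"rz":0.3,"tx":-4.8,"ty":0,"tz":0,"jaw":0},
    {"rx":0,"ry":0,"rz":0.3,"tx":-5,"ty":0,"tz":0,"jaw":0},
    {"rx":0,"ry":0,"rz":0.3,"tx":-5.1,"ty":0,"tz":0,"jaw":0},
  ],
)

```text
time: 16.15
eef_pos: [0.5259, -0.2074, 0.0035]
tool_rot: [[-1.0, 0.027, -0.002], [0.027, 1.0, 0.0], [0.002, -0.0, -1.0]]
wrist_force: [-0.5, -0.1, -1.2]
width: 0.0427
gripper_force: 0.5
```

Request:
step_arm(
  series=[
    {"rx":0,"ry":0,"rz":0,"tx":-0.1,"ty":0,"tz":0,"jaw":0},
    {"rx":0,"ry":0,"rz":0,"tx":-0.15,"ty":0,"tz":0,"jaw":0},
    {"rx":0,"ry":0,"rz":0,"tx":-0.2,"ty":0,"tz":0,"jaw":0},
    {"rx":0,"ry":0,"rz":0,"tx":-0.2,"ty":0,"tz":0,"jaw":0},
    {"rx":0,"ry":0,"rz":0,"tx":-0.25,"ty":0,"tz":0,"jaw":0},
    {"rx":0,"ry":0,"rz":0,"tx":-0.25,"ty":0,"tz":0,"jaw":0},
    {"rx":0,"ry":0,"rz":0,"tx":-0.25,"ty":0,"tz":0,"jaw":0},
    {"rx":0,"ry":0,"rz":0,"tx":-0.25,"ty":0,"tz":0,"jaw":0},
  ],
)

```text
time: 17.15
eef_pos: [0.5283, -0.2075, 0.0036]
tool_rot: [[-1.0, 0.027, -0.002], [0.027, 1.0, -0.0], [0.002, -0.0, -1.0]]
wrist_force: [-0.6, -0.0, -0.0]
width: 0.0427
gripper_force: 0.4
```

Request:
step_arm(
  series=[
    {"rx":0,"ry":0,"rz":0,"tx":-0.05,"ty":0,"tz":0,"jaw":0},
    {"rx":0,"ry":0,"rz":0,"tx":-0.1,"ty":0,"tz":0,"jaw":0},
    {"rx":0,"ry":0,"rz":0,"tx":-0.15,"ty":0,"tz":0,"jaw":0},
    {"rx":0,"ry":0,"rz":0,"tx":-0.2,"ty":0,"tz":0,"jaw":0},
    {"rx":0,"ry":0,"rz":0,"tx":-0.2,"ty":0,"tz":0,"jaw":0},
    {"rx":0,"ry":0,"rz":0,"tx":-0.2,"ty":0,"tz":0,"jaw":0},
    {"rx":0,"ry":0,"rz":0,"tx":-0.2,"ty":0,"tz":0,"jaw":0},
    {"rx":0,"ry":0,"rz":0,"tx":-0.2,"ty":0,"tz":0,"jaw":0},
  ],
)

```text
time: 18.15
eef_pos: [0.529, -0.2075, 0.0035]
tool_rot: [[-1.0, 0.027, -0.004], [0.027, 1.0, -0.0], [0.004, -0.0, -1.0]]
wrist_force: [-7.7, -0.3, 4.8]
width: 0.0425
gripper_force: 3.6
```

```bash
python3 - <<'E'
from h import *
im,d=get_image("scene");P=cloud("scene",d);st()
print(mrect(P,im,.5,.65,-.28,-.13,.02,.035,lambda i:i.min(-1)>75)[0])
cv2.imwrite("pics/s2.png",cv2.resize(im[130:260,80:400,::-1],None,fx=2.4,fy=2.4))
E
```

```text
18.2 [ 0.529  -0.2075  0.0036] yaw 178.44 F [-7.1 -0.9  5.7] w 0.0428
{'c': array([ 578.1, -210.1]), 'size': array([112.6,  81.8]), 'ang': -4.24, 'z': np.float64(0.0282), 'box': [[533.0, -263.0], [615.0, -269.0], [623.0, -157.0], [542.0, -151.0]], 'n': 563}
```

View pics/s2.png

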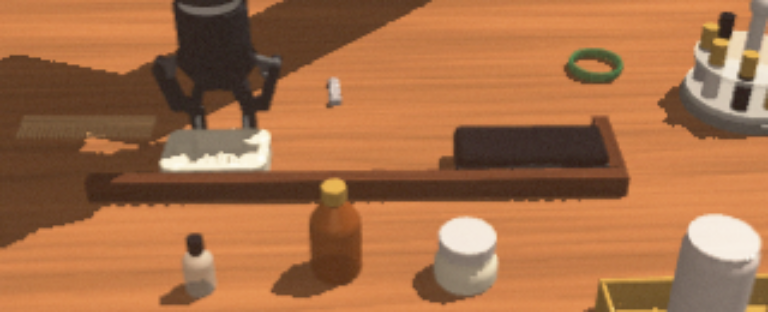

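The fingers press the dish against the ledge at 7 N (dish at crop (215,150)), and the case is in the corner at (530,147). I'll retreat straight back and lift clear.

Request:
step_arm(
  series=[
    {"rx":0,"ry":0,"rz":0,"tx":1,"ty":0,"tz":0,"jaw":0},
    {"rx":0,"ry":0,"rz":0,"tx":2.5,"ty":0,"tz":0,"jaw":0},
    {"rx":0,"ry":0,"rz":0,"tx":4,"ty":0,"tz":-4,"jaw":0},
    {"rx":0,"ry":0,"rz":0,"tx":7,"ty":0,"tz":-9,"jaw":0},
    {"rx":0,"ry":0,"rz":0,"tx":11,"ty":-2,"tz":-14,"jaw":0},
    {"rx":0,"ry":0,"rz":0,"tx":15,"ty":-4,"tz":-15,"jaw":0},
    {"rx":0,"ry":0,"rz":0,"tx":19,"ty":-6,"tz":-15,"jaw":0},
    {"rx":0,"ry":0,"rz":0,"tx":22,"ty":-8,"tz":-15,"jaw":0},
  ],
)

```text
time: 19.2
eef_pos: [0.3065, -0.2816, 0.1543]
tool_rot: [[-1.0, 0.027, -0.001], [0.027, 1.0, -0.001], [0.001, -0.001, -1.0]]
wrist_force: [0.3, 0.3, -1.1]
width: 0.0427
gripper_force: 0.0
```

```bash
python3 - <<'E'
from h import *
st();im,d=get_image("top");P=cloud("top",d)
for n,a in dict(case=(.5,.65,-.08,.21,.03,.045,lambda i:i.max(-1)<70),dish=(.5,.65,-.29,-.13,.012,.04,lambda i:i[...,2]>70)).items():
    r,q=mrect(P,im,*a);print(r)
    o=np.array(r["c"])/1000-[.6255,.201];k=.0285;print(n,"ledge frame ~",o@[1,-k],.25+o@[k,1])
cv2.imwrite("pics/t3.png",cv2.resize(im[140:290,140:430,::-1],None,fx=2.7,fy=2.7))
E
```

```text
19.2 [ 0.3065 -0.2816  0.1543] yaw 178.44 F [ 0.3  0.3 -1.1] w 0.0427
{'c': array([591.8, 122.5]), 'size': array([158.1,  62. ]), 'ang': -1.37, 'z': np.float64(0.0392), 'box': [[559.0, 44.0], [621.0, 43.0], [625.0, 201.0], [563.0, 202.0]], 'n': 1347}
case ledge frame ~ -0.03146274999999995 0.17053954999999998
{'c': array([ 578. , -212.1]), 'size': array([111.5,  78.2]), 'ang': -1.9, 'z': np.float64(0.028), 'box': [[537.0, -266.0], [615.0, -269.0], [619.0, -158.0], [541.0, -155.0]], 'n': 722}
dish ledge frame ~ -0.035726649999999985 -0.16445375
```

View pics/t3.png

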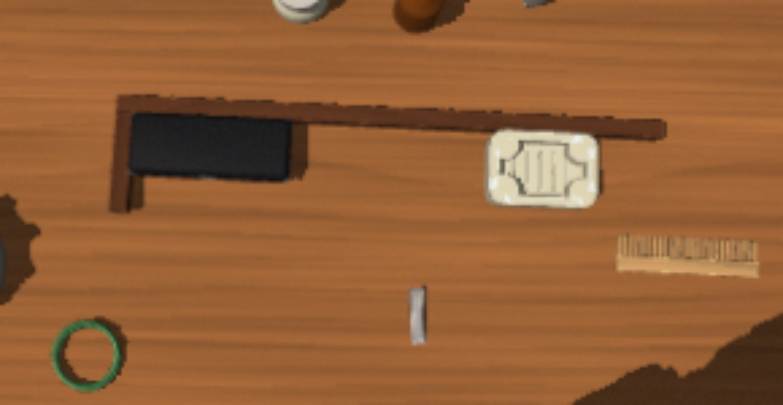

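The case (210,146) is in the corner, and the dish (543,168) is flush and parallel to the ledge. The bystanders haven't moved, and the arm is clear of everything.

```bash
python3 -c "
from bench import close_job
print(close_job())"
```

```text
the job is handed in; nothing more can be done
None
```

The case sits snug in the ledge corner and the dish flush beside it, both within tolerance in the last top picture; no bystander it shows had visibly moved, and the job was handed in at about 19 s.

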